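# Let the jug lift down through its release valve

### The job

Put the loose T-handled release key over the flat tang of the jug lift's release valve, gently, and crack the valve open just a fraction of a turn counter-clockwise so that the raised jug sinks slowly, never faster than about 3 cm per second, all the way down. Then turn the valve back clockwise until it just seats closed, without forcing it, and leave the key sitting on the tang. Work the valve only with the key, do not touch the platform or jug, and leave the other things on the desk where they are.

Things in the scene. Friction and masses are not known exactly. Their poses are not given: they have to be found in the camera images.
- key: loose release key standing upright on its socket end, steel, 0.13-0.21 kg, 78 tall. From the bottom: socket block 40 (x) x 23 (y) x 26 tall, open below with a slot 29 (x) x 13 (y), 20 deep; round shank 16 dia; plain metal T bar 56 (x) x 12 (y) x 30 tall on top. Origin: centre of its open underside; z up, x along bar and slot; a half turn about z is the same
- key_bar (a point): centre of the key's T bar, on the key's axis 63 above its underside; axes as the key's
- tang: the valve's tang: upright steel blade 26 long (x) x 10 thick (y) x 16 tall, rounded edges, on a round collar 52 dia, on top of the lift's 76 x 76 grey pump housing; turns with the valve. Origin on the valve's upright axis, 8 below the collar's top; x along the blade. The key has about 0.1 rad of play each way on it. Keep under 50 N between key and tang, pressing or twisting (about 0.3 N m)
- tang_seat (a point): centre of the collar's top face (82 above the desk), at the root of the blade: the seated key's underside rests here; axes as the tang's
- valve (a joint): release valve angle, rad: 0 = closed (hard stop), grows counter-clockwise from above, to 1.4. Takes 0.04 to 0.13 N m, stays where left. It cracks somewhere from 0.15 to 0.75, by the unknown weight of the jug; past that the sinking speeds up by 10 to 22 mm/s per 0.1 rad; turned back below it, the jug stops
- ram (a joint): height of the ram above fully down, m; 0 = down (a stop), at the start 0.055 to 0.085; sinking faster than 0.04 m/s is too fast
- platform_top (a point): centre of the lift's platform, 140 x 136, which carries the strapped-on white jug (116 dia, 185 tall above this point); 206 from the valve's axis; top face 70 above the desk when down
- platform: the platform with its jug; must not be touched; origin 14 below point platform_top
- vial_a: bystander: amber dropper bottle with a gold-coloured cap, 28 dia x 58 tall, standing on the desk; origin under its centre
- vial_b: bystander: amber dropper bottle with a gold-coloured cap, 28 dia x 58 tall, standing on the desk; origin under its centre
- vial_c: bystander: amber dropper bottle with a gold-coloured cap, 28 dia x 58 tall, standing on the desk; origin under its centre
- cup: bystander: black measuring mug with a side handle, 90 dia x 55 tall, on the desk; origin under its centre
There are look-alikes about, which are no part of the job. Of the things that look like the key, the largest one is meant.

How it is judged:
On the way, in this order (a step that is already met when the one before it is completed fails the run):
1. the key sits fully down on the valve's tang with the jug still raised (horizontal distance between key and tang_seat below 0.004 m and z of key in the frame of tang_seat below 0.004 m and angle between key's own z axis and vertical below 0.12 rad and value of joint ram above 0.03 m), for 0.2 s.
2. the jug is all the way down, with the key still on the tang and the valve open (horizontal distance between key and tang_seat below 0.004 m and z of key in the frame of tang_seat below 0.004 m and angle between key's own z axis and vertical below 0.12 rad and value of joint ram below 0.004 m and value of joint valve above 0.09 rad), for 0.1 s.
At the end, for the whole second after the job is handed in: the ram is down (within 4 mm), the valve is closed (within 0.07 rad of its seat), and the key, let go and at rest, still sits fully on the tang (origin within 4 mm of the seat, upright within 0.12 rad) (horizontal distance between key and tang_seat below 0.004 m and z of key in the frame of tang_seat below 0.004 m and angle between key's own z axis and vertical below 0.12 rad and value of joint ram below 0.004 m and value of joint valve below 0.07 rad and linear speed of key below 0.01 m/s and contact force between the fingers and key below 0.1 N); the robot touches nothing.
It fails at once if the jug sinks faster than 40 mm/s (velocity of joint ram below -0.04 m/s).
It fails at once if the key is forced on the tang: more than 50 N between them (contact force between key and tang above 50 N).
It fails at once if the robot works the tang directly (contact force between the arm and tang above 1 N).
It fails at once if the robot touches the platform or jug (contact force between the arm and platform above 1 N).
It fails at once if a bystander is shoved more than 30 mm or tipped over (distance of any of vial_a, vial_b, vial_c, cup from where it was at the start of the episode above 0.03 m or angle between any of vial_a, vial_b, vial_c, cup's own z axis and vertical above 0.5 rad).
It also fails if it takes over 61 s, if anything falls off the work surface, if the arm or the gripper's body presses on something with over 40 N, if the wrist force passes 120 N, or if a joint passes its speed limit or range.

### The arm

A 7-joint arm with a two-finger parallel gripper is mounted at the origin on the work surface. World frame = base frame: x ahead of the robot, y to its left, z up, the work surface at z = 0. Lengths are in m, angles in rad, forces in N, time in s.
With the tool pointing down it reaches from about 0.425 to 0.875 m from the base axis. Payload 4.7 kg.
Tool frame: the origin (TCP) lies on the front face of the gripper's body, between the roots of the fingers; the fingertips stand 73 mm ahead of it and the grasp point (between the pads) lies 54 mm ahead of it (bot.nose_length is the z of the fingertips in the tool frame, in m); z points along the fingers, y is the direction in which the jaws open and shut (so a half turn about z gives the same grasp; the last joint's range is limited). The gripper opens to 85 mm and grips with 20 to 120 N. Pads are 22 mm wide; open, the fingers measure 114 mm over their backs; the gripper's body (76 mm by 85 mm) begins 54 mm behind the grasp point. The pads swing forward as they close: fully open they stand 13 mm farther back than shut.
Start: joints at [1.252, 0.321, -0.07, 1.45, 0.023, 1.371, -0.057], TCP at [0.212, -0.614, 0.304] pointing down, gripper open.
Joint ranges: [-2.86, 2.86], [-0.3, 2.09], [-1.38, 1.24], [0.06, 2.45], [-1.56, 4.7], [0.09, 2.05], [-2.69, 2.69]. Speed limits (rad/s): [2.57, 2.57, 3.14, 3.14, 3.14, 3.14, 3.14].

### API

Orientations are given as a unit quaternion [x, y, z, w].
In Python, from rig import bot gives the robot as it stands. Calls block until the motion is done:
- bot.move_pose(position, orientation): joint-space move of the TCP to a pose.
- bot.move_l(position, speed=0.15, frame=None, force_limit=None): straight line of the TCP; frame=None keeps the orientation; speed is the mean speed in m/s. With force_limit (N) it stops when the force on the tool has changed by that much, and returns True; else False.
- bot.move_j(angles): joint-space move.
- bot.set_gripper(opening): finger opening in m; the grip force is fixed at half the most; returns when the fingers have stopped.
- bot.hold(seconds).
- bot.ik(position, orientation): joint angles nearest the present ones, or None.
- bot.get_obs(): the state.
- bot.capture(name): name is "scene" or "top" or "wrist"; returns a dict with "img" (400x640x3 uint8, red, green, blue), "mtx" (3x3 intrinsics, pixels), "rvec" (rotation vector, rad) and "tvec" (3), from world to camera coordinates, as OpenCV has them. Camera axes: x right, y down, z forward; pixel columns grow to the right and rows downward; lengths in m; the calibration is good to about 2 mm. A picture is of the moment at which its call begins. There is no depth.
A pose or a line that the arm cannot do raises bot.PlanningError and nothing moves.
- bot.sign_off(): hands the job in, once; it reports no verdict.
The state is a dict: "time": time; "joint_pos": joint angles; "joint_vel": joint speeds; "joint_torque": joint torques, N m; "eef_pos": TCP position; "ee_rot": TCP orientation; "contact_force": force on the tool from outside, world axes, zero at the start; "moment": the same for the moment, N m; "width": finger opening in m.
Only numpy, scipy, OpenCV 4.12 (cv2) and the standard library are available. Lean on these libraries where they do the work, as an engineer would, in place of code of your own. Each camera call takes 0.05 s, during which the arm holds its last target.

## Working session

There is one attempt and no reset: what is moved stays moved. The work goes in short steps, each a Python script; the robot and the scene stay as the last script left them, time stands still between calls to the robot, and variables do not carry over. Pictures are saved under pics/ and viewed, and the job is handed in when it is done.

```bash
ls; mkdir -p pics
python3 - <<'E'
from rig import bot
import cv2
for n in ["scene","top","wrist"]:
    c=bot.capture(n)
    cv2.imwrite(f"pics/{n}0.png",c["img"][:,:,::-1])
    print(n,c["mtx"].tolist(),c["rvec"],c["tvec"])
o=bot.get_obs(); print(o)
E
```

```text
pics
scene [[472.2168409660075, 0.0, 314.2698402907976], [0.0, 472.2168409660075, 194.99563045952016], [0.0, 0.0, 1.0]] [ 1.89387368  1.19592997 -0.63290551] [-0.16723911 -0.24334448  1.6081977 ]
top [[362.3347640290261, 0.0, 321.664449382153], [0.0, 362.3347640290261, 200.06108040763857], [0.0, 0.0, 1.0]] [ 2.13966627 -2.10604631  0.18062003] [-0.06833386  0.53186126  0.85623679]
wrist [[278.7247682901796, 0.0, 320.1106731060378], [0.0, 278.7247682901796, 201.01761207600566], [0.0, 0.0, 1.0]] [-2.3568569   1.67945215  0.24929416] [-0.64923828 -0.03611509  0.37844319]
{'time': 0.15, 'joint_pos': array([ 1.25208724,  0.32165541, -0.07012105,  1.45138217,  0.02260704,
        1.37079977, -0.05691089]), 'joint_vel': array([ 0.00020775, -0.00320546,  0.00017852, -0.00544092,  0.0020808 ,
        0.00022645,  0.00053977]), 'joint_torque': array([ 4.98637394e-05, -4.94095659e+01, -3.82917998e-01, -3.14682698e+01,
        1.29837322e-02,  8.33178550e-03, -2.48709614e-05]), 'eef_pos': array([ 0.21223963, -0.61406081,  0.30307954]), 'ee_rot': array([ 9.86182358e-01,  1.65661778e-01, -1.60532185e-04, -7.10768825e-04]), 'contact_force': array([-0.15276091,  0.41714752,  0.26585695]), 'moment': array([0.02544365, 0.00530008, 0.00684959]), 'width': 0.0852341515118904}
```

View pics/scene0.png

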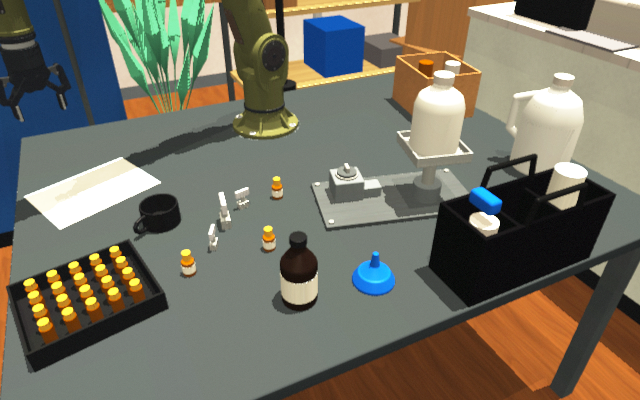

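View pics/top0.png

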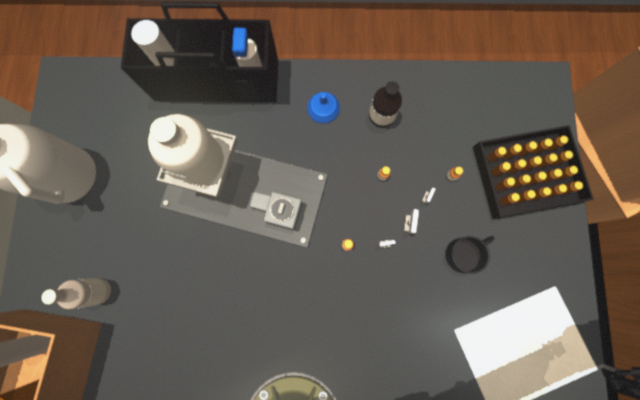

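View pics/wrist0.png

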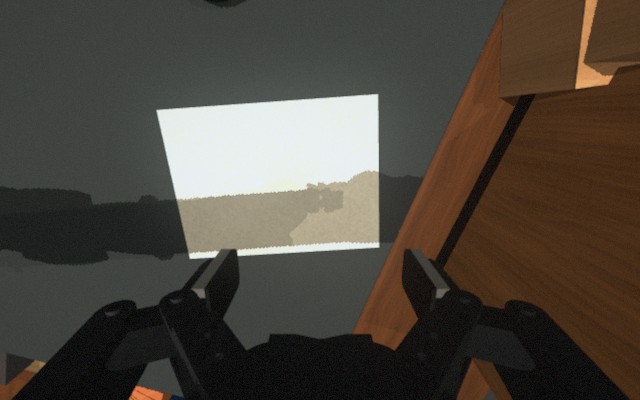

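The scene view shows three T-key shapes at about (224,210), (213,237) and (242,197). In the top view they are at (411,222), (429,195) and (387,244). The tang is at about (283,209) in top and (347,170) in scene. I'll enlarge these and set up the helpers.

```bash
cat > h.py <<'E'
import numpy as np, cv2
from scipy.spatial.transform import Rotation as R
def ray(c,uv):
    Rm=cv2.Rodrigues(c["rvec"])[0]; t=np.asarray(c["tvec"]).reshape(3)
    d=np.linalg.inv(c["mtx"])@np.array([uv[0],uv[1],1.]); 
    return -Rm.T@t, (Rm.T@d)/np.linalg.norm(d)
def onplane(c,uv,z):
    o,d=ray(c,uv); return o+d*(z-o[2])/d[2]
def tri(rs):
    A=np.zeros((3,3));b=np.zeros(3)
    for o,d in rs:
        P=np.eye(3)-np.outer(d,d);A+=P;b+=P@o
    x=np.linalg.solve(A,b); return x,[np.linalg.norm((np.eye(3)-np.outer(d,d))@(x-o)) for o,d in rs]
def proj(c,p):
    return cv2.projectPoints(np.asarray(p,float).reshape(-1,3),c["rvec"],c["tvec"],c["mtx"],None)[0].reshape(-1,2)
def down(yaw): # tool z down, tool y axis direction at world angle yaw
    y=np.array([np.cos(yaw),np.sin(yaw),0]); z=np.array([0,0,-1.]); x=np.cross(y,z)
    return R.from_matrix(np.c_[x,y,z]).as_quat()
E
python3 - <<'E'
import cv2,numpy as np
from rig import bot
from h import *
t=bot.capture("top");s=bot.capture("scene")
a=cv2.resize(t["img"][175:260,365:455],None,fx=4.4,fy=4.4,interpolation=cv2.INTER_CUBIC)
b=cv2.resize(t["img"][180:240,245:310],None,fx=6,fy=6,interpolation=cv2.INTER_CUBIC)
h=min(a.shape[0],b.shape[0])
cv2.imwrite("pics/crop_t.png",np.hstack([a[:h],b[:h]])[:,:,::-1])
a=cv2.resize(s["img"][180:260,195:285],None,fx=4.4,fy=4.4,interpolation=cv2.INTER_CUBIC)
b=cv2.resize(s["img"][150:210,320:385],None,fx=6,fy=6,interpolation=cv2.INTER_CUBIC)
h=min(a.shape[0],b.shape[0])
cv2.imwrite("pics/crop_s.png",np.hstack([a[:h],b[:h]])[:,:,::-1])
for n,uv in dict(k1=(411,222),k2=(429,195),k3=(387,244)).items(): print(n,onplane(t,uv,0.04))
print("tang",onplane(t,(283,209),.09))
E
```

```text
k1 [ 0.48223575 -0.28256827  0.04      ]
k2 [ 0.5512671  -0.32962533  0.04      ]
k3 [ 0.42692638 -0.22221714  0.04      ]
tang [0.50230331 0.03077502 0.09      ]
```

View pics/crop_t.png

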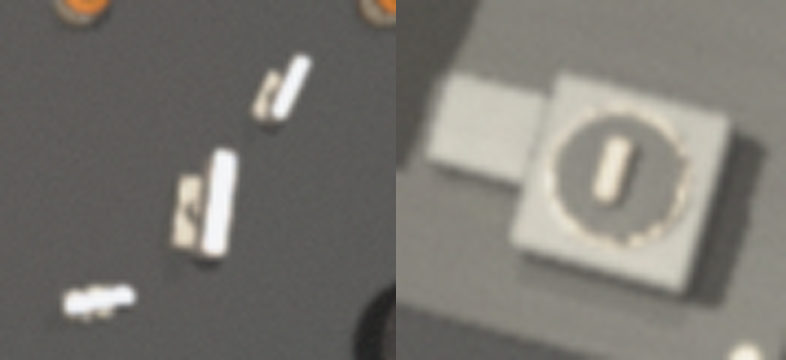

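View pics/crop_s.png

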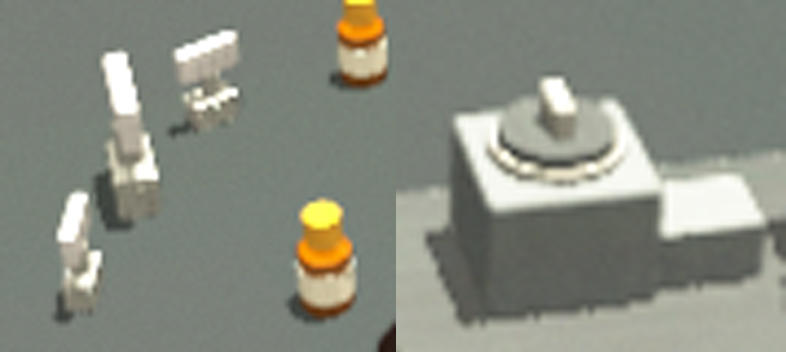

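Three candidates in the top view: (411,222), (429,195) and (387,244). The middle one, (411,222), has the longest bar, about 24 px against 15 and 16, and it is also the tallest in the scene view. That makes it the key. Next I'll measure the bar and the tang with masks.

Run:
```python
import cv2,numpy as np
from rig import bot
from h import *
t=bot.capture("top")
g=t["img"].min(axis=2)
def rect(mask,x0,y0,x1,y1,z):
    m=np.zeros_like(mask);m[y0:y1,x0:x1]=mask[y0:y1,x0:x1]
    n,l,st,ce=cv2.connectedComponentsWithStats(m)
    k=1+np.argmax(st[1:,4]); pts=np.argwhere(l==k)[:,::-1].astype(float)
    P=np.array([onplane(t,p,z)[:2] for p in pts])
    r=cv2.minAreaRect(P.astype(np.float32)); 
    w,v=np.linalg.eigh(np.cov(P.T)); a=v[:,1]
    return st[k],ce[k],P.mean(0),r,np.arctan2(a[1],a[0])%np.pi, np.sqrt(12*w)
print("key bar",rect((g>225).astype(np.uint8),395,200,422,240,0.078))
print(g[200:216,275:292])
for th in(150,165): print("tang",rect((g>th).astype(np.uint8),277,200,289,216,0.098))
print("tangcrop")
# housing corners top z?
```

```text
key bar (array([412, 210,   6,  22,  88], dtype=int32), array([414.42045455, 220.48863636]), array([ 0.48133352, -0.28179251]), ((0.48122304677963257, -0.2818089723587036), (0.009385648183524609, 0.051531702280044556), 81.26673126220703), np.float64(2.9897834757911137), array([0.00951072, 0.05219998]))
[[184 168 152 142 137 134 130 132 131 134 142 154 169 185 196 191 186]
 [164 146 133 129 130 128 130 129 128 130 130 133 141 156 179 189 182]
 [140 132 129 131 131 138 148 142 136 130 129 130 131 133 151 175 180]
 [133 131 128 128 141 166 182 177 158 133 129 130 129 132 132 151 166]
 [133 132 128 131 146 190 208 205 172 130 116 126 132 131 128 134 148]
 [132 129 130 132 153 194 213 204 163 114 103 124 131 130 127 128 141]
 [130 130 132 136 166 202 213 192 142 101 108 125 131 130 129 129 132]
 [129 130 132 143 180 208 211 179 125  99 117 129 131 129 129 129 132]
 [131 133 133 149 192 213 204 164 115 100 121 131 130 130 129 129 132]
 [129 133 135 163 204 213 194 147 105 110 128 131 131 129 129 131 134]
 [132 131 139 179 208 210 185 133 102 118 130 132 131 130 131 132 139]
 [134 128 141 1
[... 244 characters left out ...]
134 131 132 132 133 162]
 [136 134 136 130 129 129 132 131 135 136 135 133 132 127 126 140 165]]
tang (array([278, 203,   6,  11,  41], dtype=int32), array([280.31707317, 207.46341463]), array([0.50462848, 0.03625175]), ((0.5040295720100403, 0.03675515577197075), (0.008989579044282436, 0.025314612314105034), 73.72017669677734), np.float64(2.8679472443651033), array([0.00909104, 0.02511625]))
tang (array([278, 203,   6,  10,  34], dtype=int32), array([280.32352941, 207.38235294]), array([0.50482035, 0.03624432]), ((0.5046790242195129, 0.03629119321703911), (0.007797826547175646, 0.022356266155838966), 76.21844482421875), np.float64(2.920203862100902), array([0.00818015, 0.02368946]))
tangcrop
```

The key bar measures 52 x 9.5 mm by mask, which fits 56 x 12. It is at (0.481,-0.282) with yaw about 2.99. The tang measures 25 x 9, which fits 26 x 10, at (0.504,0.036) with yaw about 2.88. Next is the wrist camera geometry and IK options, without moving.

Run:
```python
import cv2,numpy as np
from rig import bot
from h import *
w=bot.capture("wrist");o=bot.get_obs()
Rt=R.from_quat(o["ee_rot"]).as_matrix(); p=o["eef_pos"]
Rc=cv2.Rodrigues(w["rvec"])[0]; C=-Rc.T@np.asarray(w["tvec"]).reshape(3)
print("cam in tool",Rt.T@(C-p),"axes(cols) in tool\n",(Rt.T@Rc.T).round(3))
print(Rt.round(3), o["time"])
for base in (2.99-np.pi/2,2.99+np.pi/2):
    for pos,lab in (((.481,-.282,.117),'key'),((.481,-.282,.30),'keyhi'),((.504,.036,.2),'tang'),((.504,.036,.32),'tanghi')):
        for d in (0,.5,1.0):
            q=bot.ik(np.array(pos),down(base+d)); print(lab,round(base,2),d,None if q is None else np.round(q,2))
t=bot.capture("top")
for n,uv in dict(va=(384,173),vb=(455,173),vc=(348,245)).items(): print(n,onplane(t,uv,0.058))
```

```text
cam in tool [ 0.07424964  0.00010802 -0.06867936] axes(cols) in tool
 [[-0.    -0.958 -0.288]
 [ 1.    -0.    -0.   ]
 [ 0.    -0.288  0.958]]
[[ 0.945  0.327 -0.   ]
 [ 0.327 -0.945  0.   ]
 [-0.    -0.    -1.   ]] 0.35
key 1.42 0 [ 0.99  0.36 -0.59  1.87  0.23  0.99  1.72]
key 1.42 0.5 [ 1.43  0.6  -1.18  1.85  0.62  1.12  1.94]
key 1.42 1.0 [ 1.43  0.6  -1.18  1.85  0.62  1.12  2.44]
keyhi 1.42 0 [ 1.01  0.17 -0.58  1.67  0.09  1.33  1.83]
keyhi 1.42 0.5 [ 1.48  0.31 -1.18  1.66  0.29  1.37  2.17]
keyhi 1.42 1.0 [ 1.55  0.38 -1.31  1.66  0.38  1.39  2.61]
tang 1.42 0 [ 0.77  0.19 -0.97  1.91  0.18  1.13  1.16]
tang 1.42 0.5 [ 0.94  0.27 -1.17  1.9   0.27  1.15  1.58]
tang 1.42 1.0 [ 0.94  0.27 -1.17  1.9   0.27  1.15  2.08]
tanghi 1.42 0 [ 0.8   0.06 -0.95  1.75  0.05  1.36  1.27]
tanghi 1.42 0.5 [ 1.04  0.1  -1.21  1.75  0.09  1.36  1.73]
tanghi 1.42 1.0 [ 1.04  0.1  -1.21  1.75  0.09  1.36  2.23]
key 4.56 0 [ 0.75  0.31 -0.31  1.87  0.11  0.97 -1.33]
key 4.56 0.5 [ 0.8   0.32 -0.36  1.87  0.13  0.97 -0.84]
key 4.56 1.0 [ 0.85  0.33 -0.42  1.87  0.16  0.98 -0.36]
keyhi 4.56 0 [ 0.77  0.14 -0.32  1.68  0.05  1.33 -1.28]
keyhi 4.56 0.5 [ 0.8   0.14 -0.35  1.68  0.05  1.33 -0.78]
keyhi 4.56 1.0 [ 0.85  0.15 -0.41  1.68  0.06  1.33 -0.29]
tang 4.56 0 [ 0.7   0.18 -0.88  1.91  0.15  1.12 -1.97]
tang 4.56 0.5 [ 0.74  0.19 -0.93  1.91  0.16  1.13 -1.48]
tang 4.56 1.0 [ 0.74  0.19 -0.94  1.91  0.17  1.13 -0.98]
tanghi 4.56 0 [ 0.19  0.02 -0.32  1.77  0.01  1.36 -1.85]
tanghi 4.56 0.5 [ 0.07  0.01 -0.19  1.77  0.    1.35 -1.35]
tanghi 4.56 1.0 [ 0.06  0.01 -0.18  1.77  0.    1.35 -0.85]
va [ 0.60196463 -0.2144336   0.058     ]
vb [ 0.60450937 -0.39104421  0.058     ]
vc [ 0.4219064  -0.12530151  0.058     ]
```

```bash
cat >> h.py <<'E'
def blob(c,x0,y0,x1,y1,z,th):
    g=c["img"].min(axis=2); m=np.zeros(g.shape,np.uint8); m[y0:y1,x0:x1]=(g[y0:y1,x0:x1]>th)
    n,l,st,ce=cv2.connectedComponentsWithStats(m); k=1+np.argmax(st[1:,4])
    pts=np.argwhere(l==k)[:,::-1].astype(float)
    P=np.array([onplane(c,p,z)[:2] for p in pts]); r=cv2.minAreaRect(P.astype(np.float32))
    w,v=np.linalg.eigh(np.cov(P.T)); a=v[:,1]
    return dict(box=st[k],px=ce[k],c=P.mean(0),rc=r[0],yaw=np.arctan2(a[1],a[0])%np.pi,size=np.sqrt(12*w))
E
python3 - <<'E'
import cv2,numpy as np
from rig import bot
from h import *
yt=2.88
bot.move_pose([.5045,.036,.21],down(yt+np.pi/2))
w=bot.capture("wrist"); cv2.imwrite("pics/w_tang.png",w["img"][:,:,::-1]); 
o=bot.get_obs();print(o["time"],o["eef_pos"],o["joint_pos"].round(2))
np.savez("w_tang.npz",**w,q=o["ee_rot"],p=o["eef_pos"])
print(proj(w,[.5045,.036,.098]))
E
```

```text
3.0 [0.50473765 0.03514413 0.21004151] [ 0.7   0.16 -0.88  1.9   0.14  1.14 -2.06]
[[319.48719146 228.78524944]]
```

View pics/w_tang.png

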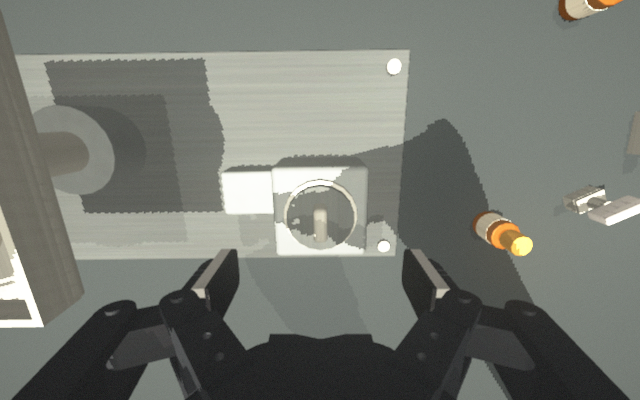

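The wrist view shows the tang at about (320,225), inside the collar ring at (320,215). The blade runs nearly along image columns. Now I'll enlarge it.

Run:
```python
import cv2,numpy as np
from h import *
w=dict(np.load("w_tang.npz"))
cv2.imwrite("pics/w_tang_z.png",cv2.resize(w["img"][165:265,265:380],None,fx=5.5,fy=5.5,interpolation=cv2.INTER_NEAREST)[:,:,::-1])
g=w["img"].min(axis=2); print(g[200:246,310:331])
```

```text
[[126 124 124 124 124 122 118 124 123 125 123 125 127 126 125 122 125 123
  123 124 123]
 [127 121 123 126 123 123 123 120 121 123 125 125 126 124 125 125 125 123
  125 122 126]
 [124 122 124 122 126 122 122 124 121 124 124 126 126 127 125 125 123 123
  125 123 123]
 [123 122 123 126 125 120 118 121 121 123 118 119 120 120 124 124 122 123
  122 126 126]
 [126 126 122 122 118 120 118 118 118 118 120 117 117 115 117 120 124 120
  122 126 125]
 [125 125 125 122 114 117 116 118 120 119 120 118 117 119 117 120 121 128
  125 124 126]
 [123 124 123 119 114 116 118 120 118 118 122 119 120 120 117 118 118 120
  121 123 124]
 [124 123 122 118 112 115 121 118 116 119 123 118 120 118 115 117 115 119
  124 122 125]
 [124 124 120 116 117 117 121 125 126 125 128 127 125 125 117 115 114 119
  123 121 124]
 [123 122 122 117 117 127 135 139 139 140 142 141 141 138 130 124 118 119
  126 126 124]
 [123 124 121 114 130 147 150 156 163 160 158 161 161 158 151 138 127 119
  126 126 122]
 [124 126 121 120 145 161 166 172 173 173 175 176 178 172 166 153 132 121
  126 121 123]
 [122 123 118 129 159 171 178 17
[... 2294 characters left out ...]
2 153 133 153 157 166 169 168 165 163 169 167 159 152 144 148
  177 177 178]
 [177 174 169 156 138 146 157 166 173 166 163 167 166 165 158 153 149 159
  175 178 176]
 [174 175 170 163 154 148 158 163 165 166 164 165 162 164 160 153 157 170
  173 176 175]
 [172 171 169 169 163 152 156 159 158 158 160 162 162 161 159 159 168 175
  175 175 180]
 [173 172 169 169 165 163 161 162 162 162 163 165 166 169 168 170 178 176
  174 176 174]
 [173 175 172 171 173 172 168 171 171 170 170 173 175 174 174 174 177 173
  173 175 177]
 [173 175 167 166 169 172 172 169 174 169 171 172 174 173 174 174 176 174
  173 173 177]
 [172 175 170 171 170 169 170 171 170 172 169 174 174 176 174 172 176 173
  171 177 173]]
```

View pics/w_tang_z.png

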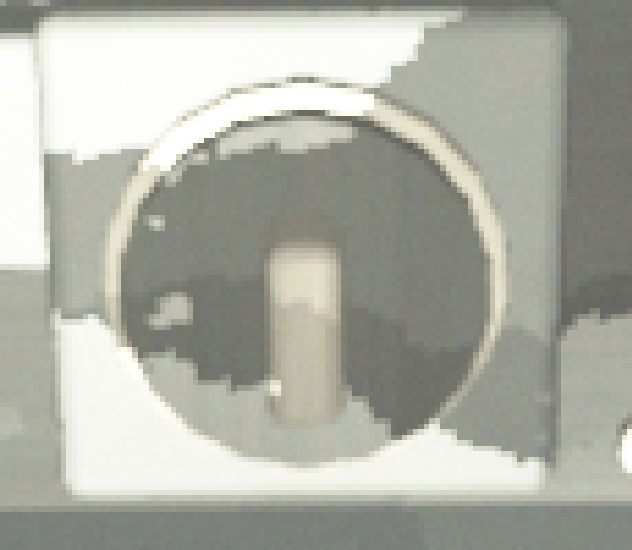

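Run:
```python
import cv2,numpy as np
from h import *
w=dict(np.load("w_tang.npz")); Rt=R.from_quat(w["q"]).as_matrix(); p=w["p"]
tx=np.arctan2(Rt[1,0],Rt[0,0]); print("tool x yaw mod pi",tx%np.pi)
g=w["img"].min(axis=2).astype(float)
# blade edges per row: half level between side(115) and interior
L=[];Rr=[]
for r in list(range(213,218))+list(range(222,233)):
    row=g[r]; inn=row[318:323].mean(); 
    lv=(inn+g[r,311:313].mean())/2; x=next(x for x in range(311,320) if row[x]<=lv<row[x+1]); L.append((x+(lv-row[x])/(row[x+1]-row[x]),r))
    lv=(inn+g[r,328:331].mean())/2; x=next(x for x in range(329,320,-1) if row[x]<=lv<row[x-1]); Rr.append((x-(lv-row[x])/(row[x-1]-row[x]),r))
L=np.array(L);Rr=np.array(Rr);print(L[:,0].round(1),Rr[:,0].round(1))
M=(L+Rr)/2
P=np.array([onplane(w,m,.097)[:2] for m in M]); Pl=np.array([onplane(w,m,.097) for m in L]);Pr=np.array([onplane(w,m,.097) for m in Rr])
print("width",np.linalg.norm(Pl-Pr,axis=1).mean())
f=np.polyfit(P[:,0],P[:,1],1); print("blade yaw",np.arctan(f[0])%np.pi)
for e in ((M[:,0].mean(),209.8),(M[:,0].mean(),241.3)): print("end",onplane(w,e,.0975))
a,b=[onplane(w,(M[:,0].mean(),r),.0975) for r in(209.8,241.3)]
c=(a+b)/2; print("len",np.linalg.norm(a-b),"centre",c,"in tool",Rt.T@(c-p))
# collar rim by projecting a 52 circle at .082 about centre
# collar rim: left/right extremes, top/bottom of ring
for uv in((284.1,214),(356.8,214),(320.5,179.5),(320.5,249.6)): print(uv,onplane(w,uv,.082)[:2])
for uv in((320.5,214.5),): print("collar c",[ (Rt.T@(onplane(w,u,.082)-p)).round(4) for u in ((284.1,214),(356.8,214),(320.5,179.5),(320.5,249.6))])
```

```text
tool x yaw mod pi 2.878521993824683
[313.7 313.8 313.6 313.6 313.7 313.9 314.  314.  314.  314.1 314.2 314.2
 314.2 314.3 314.1 314.3] [325.6 325.6 325.7 325.6 325.9 326.3 326.1 325.9 325.9 325.7 325.8 325.9
 326.  326.  325.9 326. ]
width 0.008296859227995043
blade yaw 2.902695500016494
end [0.51775424 0.03210049 0.0975    ]
end [0.494982   0.03824991 0.0975    ]
len 0.02358793181162322 centre [0.50636812 0.0351752  0.0975    ] in tool [ 0.00155409 -0.0004556   0.11254168]
(284.1, 214) [0.51652558 0.06019787]
(356.8, 214) [0.50235291 0.0076967 ]
(320.5, 179.5) [0.53485912 0.02706133]
(320.5, 249.6) [0.48109609 0.04154557]
collar c [array([ 0.0049, -0.0273,  0.128 ]), array([0.0048, 0.0271, 0.128 ]), array([ 0.0312, -0.    ,  0.128 ]), array([-0.0245, -0.    ,  0.128 ])]
```

Run:
```python
import cv2,numpy as np
from rig import bot
from h import *
w=dict(np.load("w_tang.npz")); Rt=R.from_quat(w["q"]).as_matrix(); p=w["p"]
for r in (203,203.5,204): print("root end, tool x",(Rt.T@(onplane(w,(320,r),.082)-p))[:2])
yk=2.99
bot.move_pose([.4812,-.2818,.19],down(yk+np.pi/2))
w=bot.capture("wrist"); cv2.imwrite("pics/w_key.png",w["img"][:,:,::-1]); 
o=bot.get_obs();print(o["time"],o["eef_pos"],o["joint_pos"].round(2))
np.savez("w_key.npz",**w,q=o["ee_rot"],p=o["eef_pos"])
print(proj(w,[.4812,-.2818,.078]))
cv2.imwrite("pics/w_key_z.png",cv2.resize(w["img"][150:300,250:400],None,fx=3.8,fy=3.8,interpolation=cv2.INTER_NEAREST)[:,:,::-1])
```

```text
root end, tool x [ 0.01344766 -0.00040125]
root end, tool x [ 0.01306073 -0.00040148]
root end, tool x [ 0.01267338 -0.00040172]
4.2667 [ 0.48215863 -0.27976886  0.19025629] [ 1.12  0.29 -0.73  1.8   0.21  1.13 -1.41]
[[323.30777909 228.84733452]]
```

View pics/w_key.png

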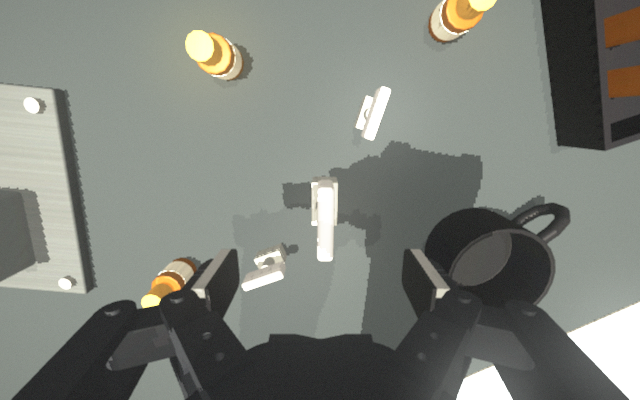

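View pics/w_key_z.png

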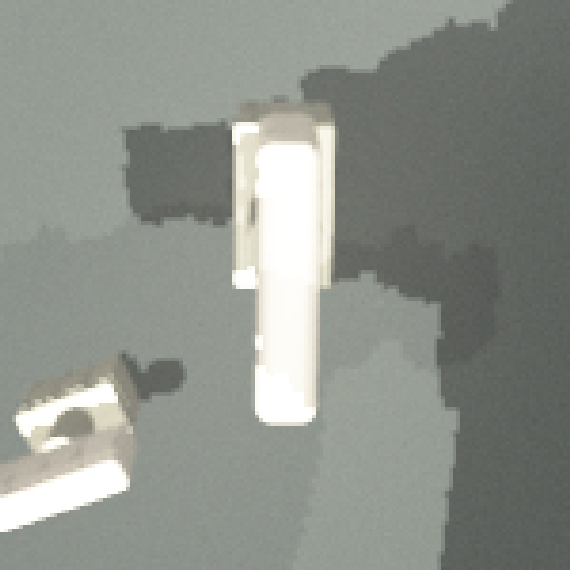

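The wrist view shows the key at (325,225) with its bar along the columns. The small decoys are at (374,112) and (265,270). The mug's rim starts at column 428, clear of the fingers. The arm had not fully settled, so I'll take the tool pose from each picture's own camera pose, then measure.

```bash
cat >> h.py <<'E'
CT=np.array([0.07424964,0.00010802,-0.06867936]); RT=np.array([[0,-.9577,-.2878],[1,0,0],[0,-.2878,.9577]])
def toolpose(c):
    Rc=cv2.Rodrigues(c["rvec"])[0]; C=-Rc.T@np.asarray(c["tvec"]).reshape(3); Rt=Rc.T@RT.T; return C-Rt@CT,Rt
def edges(c,rows,xl,xr,xi,th):  # sub-pixel crossings of level th walking outward from xi
    g=c["img"].min(axis=2).astype(float);L=[];Q=[]
    for r in rows:
        row=g[r]
        x=xi
        while row[x]>th: x-=1
        L.append((x+(th-row[x])/(row[x+1]-row[x]),r)); x=xi
        while row[x]>th: x+=1
        Q.append((x-(th-row[x])/(row[x-1]-row[x]),r))
    return np.array(L),np.array(Q)
E
python3 - <<'E'
import cv2,numpy as np
from h import *
k=dict(np.load("w_key.npz"));t=dict(np.load("w_tang.npz"))
for c in(t,k):
    p,Rt=toolpose(c); print(p,c["p"],np.arctan2(Rt[1,0],Rt[0,0])%np.pi, Rt[:,2].round(3))
g=k["img"].min(axis=2); print(g[230,310:340]);print(g[200,310:340]);print(g[176:196,324]);print(g[255:268,324])
L,Q=edges(k,range(232,258,2),0,0,325,200)
print(L[:,0].round(1),Q[:,0].round(1))
E
```

```text
[0.5047779  0.03561945 0.21019407] [0.50473765 0.03514413 0.21004151] 2.8780296903940092 [-0. -0. -1.]
[ 0.48197111 -0.27962696  0.19033033] [ 0.48215863 -0.27976886  0.19025629] 2.991661670956636 [ 0.     0.001 -1.   ]
[144 145 144 145 143 145 147 176 217 229 238 245 247 247 248 249 249 248
 248 246 241 227 218 183 144 146 145 146 145 146]
[101 156 212 213 206 208 192 243 255 255 255 255 255 255 255 255 255 255
 255 255 254 252 247 230 216 234 229 198 105 108]
[123 136 134 145 164 167 167 169 167 172 177 223 254 255 255 255 255 255
 255 255]
[255 255 255 255 255 255 210 143 145 142 141 144 140]
[317.6 317.6 317.6 316.6 316.5 317.6 317.6 316.6 316.5 316.5 316.5 316.5
 316.5] [332.5 332.4 332.4 332.3 332.3 332.2 332.2 332.2 332.1 332.1 332.  332.
 332.1]
```

Run:
```python
import cv2,numpy as np
from h import *
k=dict(np.load("w_key.npz"));t=dict(np.load("w_tang.npz"))
p,Rt=toolpose(k); z=.078
L,Q=edges(k,range(206,258,1),0,0,325,200)
Q=Q[26:]; print(L[:26:5,0].round(1))
PQ=np.array([onplane(k,u,z) for u in Q]);PL=np.array([onplane(k,u,z) for u in L[26:]])
for P in (PQ,PL):
    q=(Rt.T@(P-p).T).T; f=np.polyfit(q[:,0],q[:,1],1); print("edge slope",f)
ends=[(Rt.T@(onplane(k,(324.8,r),z)-p)) for r in (186.8,261.6)]
print("ends tool",ends, "len",ends[0][0]-ends[1][0])
# base block: near end root on desk z=0/26
for name,uv,zz in (("block left",(311.2,200),.026),("block right",(337.5,200),.026)): print(name,Rt.T@(onplane(k,uv,zz)-p))
p2,Rt2=toolpose(t)
for r in (209.8,241.3): print("tang end tool",Rt2.T@(onplane(t,(320,r),.098)-p2))
print("tang root",Rt2.T@(onplane(t,(320,203.5),.082)-p2))
```

```text
[317.4 317.  312.  317.2 317.6 317.7]
edge slope [0.00017844 0.00872314]
edge slope [ 0.04831633 -0.00155545]
ends tool [array([0.0297691 , 0.00323997, 0.11233487]), array([-0.02603582,  0.00350999,  0.11232386])] len 0.055804917080295446
block left [ 0.00515265 -0.00766197  0.16433827]
block right [0.00515745 0.01527023 0.1643221 ]
tang end tool [1.36228100e-02 3.23112222e-05 1.12193883e-01]
tang end tool [-9.90030856e-03  2.96223288e-05  1.12195987e-01]
tang root [1.31709670e-02 2.61752528e-05 1.28194067e-01]
```

Checks agree. The bar measures 55.8 mm and the tang top 23.5 mm, which fits with its rounded ends. The key-to-tang offset matches between the top and wrist cameras to about 0.2 mm. Now I'll grasp the key.

Run:
```python
import cv2,numpy as np
from rig import bot
from h import *
k=dict(np.load("w_key.npz")); p,Rt=toolpose(k)
g=p+Rt@np.array([.00187,.0036,0]); print(g)
yaw=np.arctan2(Rt[1,1],Rt[0,1]); q=down(2.9925+np.pi/2)
bot.move_pose([g[0],g[1],.16],q)
bot.move_l([g[0],g[1],.117],speed=.06,force_limit=8) and print("TOUCH")
o=bot.get_obs();print(o["time"],o["eef_pos"],o["contact_force"])
bot.set_gripper(0.0)
o=bot.get_obs();print(o["time"],o["eef_pos"],o["contact_force"],o["moment"],o["width"])
w=bot.capture("wrist"); cv2.imwrite("pics/w_grip.png",w["img"][:,:,::-1]); np.savez("w_grip.npz",**w)
```

```text
[ 0.48328242 -0.2834659   0.19032816]
5.3833 [ 0.48351867 -0.28351855  0.11719487] [-0.37577016  0.95968528 -0.62610001]
6.075 [ 0.48330693 -0.28369161  0.11734417] [-1.13195021 -1.13861325  3.94404786] [-0.04322562  0.25100528  0.00805161] 0.011478286981759499
```

View pics/w_grip.png

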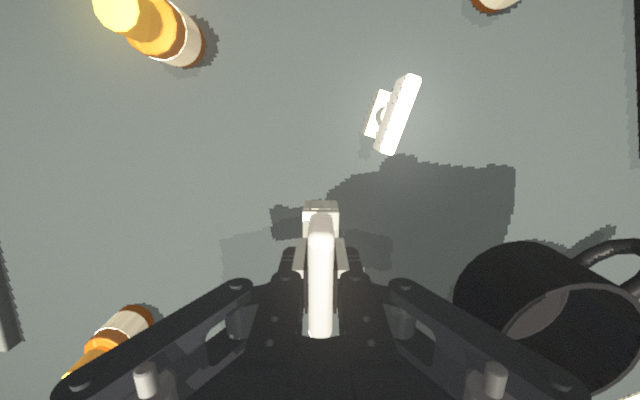

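The grip holds at 11.5 mm and the bar is centred at column 320.5, as the jaw centring should give. The vials and mug are undisturbed. Now lift the key, carry it over the tang and check before lowering.

Run:
```python
import cv2,numpy as np
from rig import bot
from h import *
t=dict(np.load("w_tang.npz")); p,Rt=toolpose(t)
c=p+Rt@np.array([.00186,.00003,0]); print(c)
o=bot.get_obs(); e=o["eef_pos"]
bot.move_l([e[0],e[1],.24],speed=.2)
q=down(2.89+np.pi/2)
bot.move_pose([c[0],c[1],.235],q); bot.hold(.3)
o=bot.get_obs();print(o["time"],o["eef_pos"],o["contact_force"],o["moment"],o["width"],o["joint_pos"].round(2))
w=bot.capture("wrist"); cv2.imwrite("pics/w_over.png",w["img"][:,:,::-1]); np.savez("w_over.npz",**w)
s=bot.capture("scene"); cv2.imwrite("pics/s_over.png",cv2.resize(s["img"][60:240,260:480],None,fx=3,fy=3,interpolation=cv2.INTER_CUBIC)[:,:,::-1])
```

```text
[0.50656587 0.03510591 0.21019391]
8.4083 [0.50673247 0.03423512 0.23496285] [-0.30638355  0.1074976  -1.79982795] [-0.00235652 -0.03574661 -0.03161747] 0.011983410612528894 [ 0.84  0.17 -1.02  1.86  0.15  1.2  -2.06]
```

View pics/w_over.png

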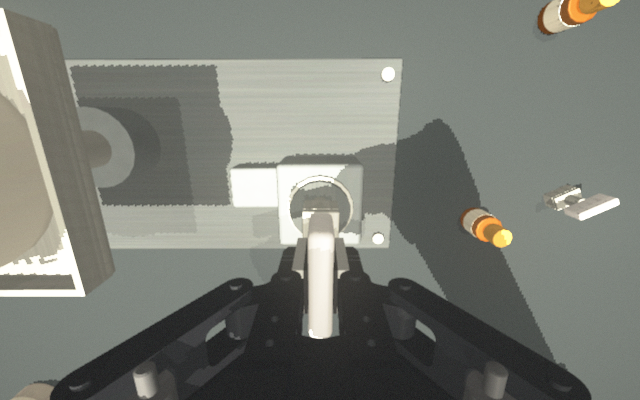

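View pics/s_over.png

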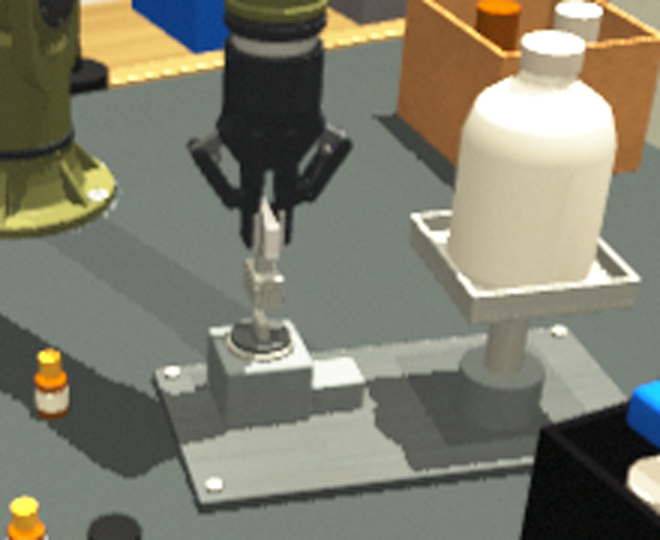

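Run:
```python
import cv2,numpy as np
from rig import bot
from h import *
w=dict(np.load("w_over.npz")); p,Rt=toolpose(w); print("cam tool",p,np.arctan2(Rt[1,0],Rt[0,0])%np.pi)
for i in range(3): 
    o=bot.get_obs(); print(o["time"],o["eef_pos"],R.from_quat(o["ee_rot"]).as_matrix()[:,0])
cv2.imwrite("pics/w_over_z.png",cv2.resize(w["img"][155:260,265:375],None,fx=5.5,fy=5.5,interpolation=cv2.INTER_NEAREST)[:,:,::-1])
k=dict(np.load("w_grip.npz")); print("grip tool",toolpose(k)[0])
```

```text
cam tool [0.50673966 0.03475455 0.23509156] 2.8878939931425895
8.5083 [0.50664077 0.03466875 0.23498639] [ 9.68321763e-01 -2.49705752e-01 -3.69160775e-05]
8.5083 [0.50664077 0.03466875 0.23498639] [ 9.68321763e-01 -2.49705752e-01 -3.69160775e-05]
8.5083 [0.50664077 0.03466875 0.23498639] [ 9.68321763e-01 -2.49705752e-01 -3.69160775e-05]
grip tool [ 0.48328216 -0.28327342  0.11748645]
```

View pics/w_over_z.png

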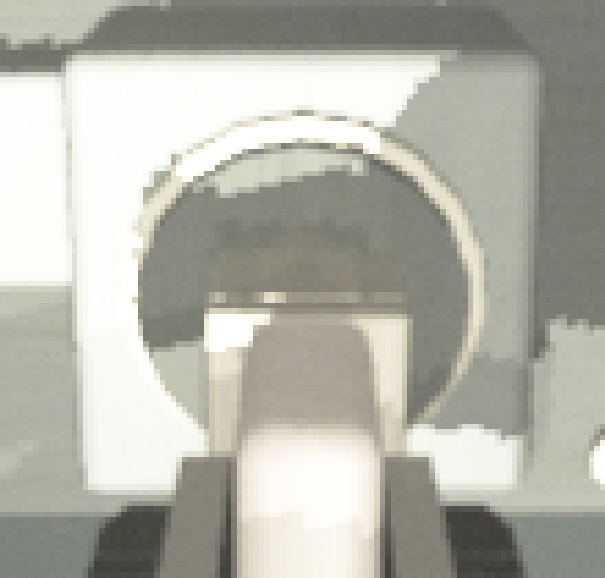

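Laterally the socket block centre (crop 308) and collar ring centre (crop 310) coincide, within 0.3 mm. Lowering gently with a force stop.

Run:
```python
import cv2,numpy as np
from rig import bot
from h import *
q=[.50657,.0354]
r=bot.move_l([q[0],q[1],.2135],speed=.05,force_limit=5)
o=bot.get_obs();print(r,o["time"],o["eef_pos"],o["contact_force"].round(2),o["moment"].round(3))
if not r:
    r=bot.move_l([q[0],q[1],.1985],speed=.02,force_limit=5)
    o=bot.get_obs();print(r,o["time"],o["eef_pos"],o["contact_force"].round(2),o["moment"].round(3))
```

```text
False 9.0917 [0.50649773 0.03554292 0.21328317] [ 0.11 -0.37 -0.87] [-0.039 -0.005  0.02 ]
True 9.775 [0.5063949  0.03537646 0.1992676 ] [-0.86 -0.75  4.53] [-0.032  0.088 -0.026]
```

The force stop came at TCP z 0.1993, exactly the seated height (0.082 + 0.1173), with side forces under 1 N. Quick look before turning.

Run:
```python
import cv2,numpy as np
from rig import bot
from h import *
w=bot.capture("wrist"); s=bot.capture("scene"); np.savez("s_seat.npz",**s)
a=cv2.resize(s["img"][60:240,300:480],None,fx=2.2,fy=2.2,interpolation=cv2.INTER_CUBIC);b=cv2.resize(w["img"][150:280,255:385],(396,396),interpolation=cv2.INTER_NEAREST)
cv2.imwrite("pics/seat.png",np.hstack([a,b])[:,:,::-1])
o=bot.get_obs();print(o["time"],o["eef_pos"],o["contact_force"].round(2),o["moment"].round(3),o["joint_pos"].round(2))
q=o["joint_pos"]
for d in (.3,.6,.9,1.2): print(d,bot.ik([.5065,.0354,.1993],down(2.89+d+np.pi/2)))
```

```text
9.875 [0.50637728 0.03536262 0.19925812] [-0.07  0.19  6.48] [-0.011  0.153 -0.017] [ 0.81  0.22 -1.01  1.9   0.2   1.13 -2.1 ]
0.3 [ 0.84395089  0.23043654 -1.0578504   1.90061677  0.22123916  1.13585373
 -1.81924509]
0.6 [ 0.87991546  0.24649314 -1.10309628  1.89988241  0.24204761  1.14009024
 -1.53582289]
0.9 [ 0.9155629   0.26531458 -1.14956669  1.89919289  0.2658311   1.14535212
 -1.25485089]
1.2 [ 0.9557038   0.29124036 -1.20456038  1.89846404  0.29769036  1.15311964
 -0.98044592]
```

View pics/seat.png

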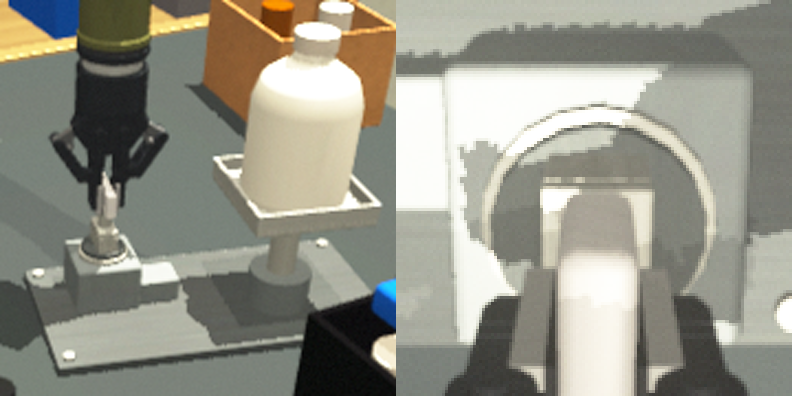

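The key is seated, the block centred in the ring and the jug raised. Next I'll build a jug-height tracker from the white cap's top edge in the scene view, and turn in small j7-only steps.

```bash
cat >> h.py <<'E'
def captop(c):
    g=c["img"].min(axis=2).astype(float); out=[]
    for x in range(440,448):
        col=g[55:150,x]; i=next(i for i in range(1,95) if col[i]>150 and col[i+1]>150); out.append(55+i-1+(150-col[i-1])/(col[i]-col[i-1]))
    return np.median(out)
E
python3 - <<'E'
import numpy as np
from rig import bot
from h import *
s=dict(np.load("s_seat.npz"))
print(s["img"].min(axis=2)[66:84,438:450]); print(captop(s))
# scale: point on jug top at approx platform location
t=dict(np.load("w_tang.npz"))
J=np.array([.5066,.0351,0])+.206*np.array([.49,.87,0])  # rough direction
for d in(.16,.0):
    pass
for h in (.07,.10,.13,.155): print(h,proj(s,J+[0,0,h+.185]), proj(s,J+[0,0,h]))
o=bot.get_obs(); q=bot.ik([.5065,.0354,.1990],down(2.888+np.pi/2)); print(o["joint_pos"].round(4),q.round(4))
E
```

```text
[[ 58  60  61  59  56  48  68 108 120 125 127 130]
 [ 59  62  60  56  55  51  70 115 121 125 129 132]
 [ 61  62  59  55  52  52  76 117 124 127 132 135]
 [ 62  61  60  60  52  55  77 117 123 127 131 135]
 [173 176 191 228 227 228 229 206 199 167 163 137]
 [254 254 254 255 255 255 255 254 254 253 253 250]
 [255 255 255 255 255 255 255 255 255 255 255 255]
 [255 255 255 255 255 255 255 255 255 255 255 255]
 [255 255 255 255 255 255 255 255 255 255 255 255]
 [255 255 255 255 255 255 255 255 255 255 255 255]
 [252 254 255 255 255 255 255 255 255 255 255 255]
 [150 203 241 247 251 252 254 253 254 254 254 253]
 [132 133 134 139 146 161 189 187 192 190 195 185]
 [132 134 136 137 141 142 140 142 142 143 142 143]
 [132 137 134 136 137 138 141 143 144 142 143 142]
 [135 136 134 136 137 141 142 143 142 140 138 143]
 [131 134 135 138 140 139 140 138 141 140 139 141]
 [130 137 138 137 137 138 137 137 141 138 138 136]]
69.50798872180451
0.07 [[439.15681467 109.13925726]] [[428.23128441 177.28162948]]
0.1 [[441.12842039  96.84238125]] [[429.87163241 167.05080303]]
0.13 [[443.16309877  84.15212195]] [[431.55974463 156.52207182]]
0.155 [[444.90905764  73.26260208]] [[433.00451497 147.51106038]]
[ 0.8063  0.2164 -1.0118  1.9013  0.2022  1.1329 -2.1041] [ 0.8058  0.2164 -1.0114  1.9018  0.2024  1.1317 -2.1063]
```

```bash
sed -i 's/range(440,448)/range(435,443)/; s/>150/>180/g; s/150-col/180-col/' h.py
cat > turn.py <<'E'
from rig import bot
from h import *
Q0=np.array(bot.ik([.5065,.0354,.1990],down(2.888+np.pi/2)))
def look():
    t=bot.get_obs()["time"]; s=bot.capture("scene"); return t,captop(s)
def q_at(base,d): q=base.copy(); q[6]+=d; return q
E
python3 - <<'E'
from turn import *
np.save("q0.npy",Q0); print(Q0.round(4))
for d in (.07,.13,.18,.22,.25):
    bot.move_j(q_at(Q0,d)); t,c=look(); o=bot.get_obs()
    print(d,round(t,2),round(c,2),o["eef_pos"].round(4),o["contact_force"].round(1),o["moment"].round(3),round(o["joint_pos"][6]-Q0[6],3))
E
```

```text
[ 0.8058  0.2164 -1.0114  1.9018  0.2024  1.1317 -2.1063]
0.07 10.12 70.08 [0.5068 0.0355 0.1993] [ 0.1 -0.6  4.5] [-0.012  0.061  0.055] 0.068
0.13 10.43 70.04 [0.5068 0.0355 0.1993] [ 0.5 -0.1  5.2] [0.076 0.005 0.056] 0.128
0.18 10.72 70.05 [0.5068 0.0356 0.1993] [0.4 0.3 6.2] [0.052 0.051 0.048] 0.178
0.22 11.03 70.09 [0.5068 0.0356 0.1993] [-0.6  0.6  4.9] [ 0.069 -0.02   0.052] 0.218
0.25 11.32 70.05 [0.5067 0.0357 0.1993] [0.1 0.9 4.9] [0.066 0.058 0.021] 0.248
```

Run:
```python
from turn import *
Q0=np.load("q0.npy"); d=.25; base=70.06
while d<1.0:
    d+=.03; bot.move_j(q_at(Q0,d)); t,c=look(); o=bot.get_obs()
    print(round(d,3),round(t,2),round(c,2),o["eef_pos"].round(4),o["contact_force"].round(1),o["moment"].round(3)[2])
    if c>base+.3: break
a=(t,c)
for i in range(4):
    bot.hold(.15); t,c=look(); print(round(t,2),round(c,2),"mm/s",round((c-a[1])/(t-a[0])/.42,1)); a=(t,c)
```

```text
0.28 11.62 70.07 [0.5067 0.0357 0.1993] [0.2 0.4 4.6] 0.07
0.31 11.93 70.05 [0.5067 0.0358 0.1993] [-0.1  0.2  5.1] 0.042
0.34 12.22 70.06 [0.5067 0.0358 0.1993] [-0.6  0.5  6.1] 0.045
0.37 12.53 70.06 [0.5067 0.0358 0.1993] [-0.2  1.7  5.5] 0.047
0.4 12.82 70.06 [0.5067 0.0358 0.1993] [-0.4  0.5  5.5] 0.011
0.43 13.12 70.06 [0.5066 0.0358 0.1993] [-0.4  0.4  5.1] 0.064
0.46 13.43 70.08 [0.5066 0.0358 0.1993] [-1.1 -0.5  5.8] 0.068
0.49 13.72 70.08 [0.5066 0.0358 0.1993] [-0.3  0.   6.2] 0.061
0.52 14.03 70.06 [0.5066 0.0358 0.1993] [-0.6  1.6  4.9] 0.04
0.55 14.32 70.06 [0.5066 0.0358 0.1993] [0.  0.7 4.9] -0.016
0.58 14.62 70.06 [0.5066 0.0359 0.1993] [-0.6  0.4  5.9] 0.025
0.61 14.93 70.05 [0.5066 0.0359 0.1993] [-1.1  0.4  5.8] 0.044
0.64 15.22 70.06 [0.5066 0.036  0.1993] [0.1 0.6 6.5] 0.081
0.67 15.53 70.06 [0.5065 0.036  0.1993] [-0.5  1.   5.4] 0.002
0.7 15.82 70.06 [0.5065 0.036  0.1993] [-0.6  0.7  4.9] 0.069
0.73 16.12 70.07 [0.5065 0.0361 0.1993] [-1.   1.   5.8] 0.022
0.76 16.43 70.81 [0.5065 0.0361 0.1993] [-0.3  1.1  5.2] 0.031
16.62 71.63 mm/s 9.8
16.82 72.5 mm/s 10.4
17.02 73.08 mm/s 6.9
17.23 73.84 mm/s 9.1
```

Sinking has started at about 9 mm/s, well below the limit, so I'll leave it there and watch it down.

Run:
```python
from turn import *
a=None; same=0
for i in range(36):
    bot.hold(.45); t,c=look()
    if a: 
        v=(c-a[1])/(t-a[0])/.42; print(round(t,2),round(c,2),round(v,1))
        same=same+1 if abs(v)<.6 else 0
        if same>=2 : break
        if v>22: print("FAST"); break
    a=(t,c)
s=bot.capture("scene"); w=bot.capture("wrist")
a=cv2.resize(s["img"][60:240,300:480],None,fx=2.2,fy=2.2,interpolation=cv2.INTER_CUBIC);b=cv2.resize(w["img"][150:280,255:385],(396,396),interpolation=cv2.INTER_NEAREST)
cv2.imwrite("pics/down.png",np.hstack([a,b])[:,:,::-1])
o=bot.get_obs();print(o["time"],o["eef_pos"],o["contact_force"].round(2),o["moment"].round(3),o["width"])
```

```text
18.23 77.56 8.9
18.73 79.58 9.6
19.23 81.43 8.8
19.73 83.1 8.0
20.23 84.71 7.7
20.73 86.63 9.1
21.23 88.46 8.7
21.73 89.84 6.6
22.23 91.64 8.6
22.73 93.45 8.6
23.23 94.68 5.9
23.73 96.26 7.5
24.23 97.26 4.8
24.73 98.66 6.6
25.23 98.69 0.2
25.73 98.74 0.2
25.875 [0.50649216 0.03613631 0.19926315] [-0.63  1.85  5.33] [0.332 0.2   0.045] 0.011373954127348799
```

View pics/down.png

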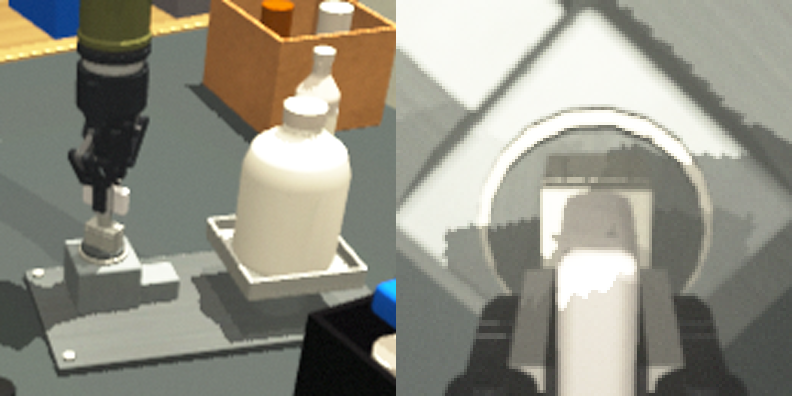

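My tracker latched onto a white bottle behind the jug, at crop (318,80). The cap at crop (305,97) was still above its down position, so the "stopped" reading was false. Switching to the cap's left columns (430-433), clear of the bottle, and watching on.

```bash
sed -i 's/range(435,443)/range(430,434)/' h.py
python3 - <<'E'
from turn import *
a=None; same=0
for i in range(24):
    t,c=look()
    if a: 
        v=(c-a[1])/(t-a[0])/.42; print(round(t,2),round(c,2),round(v,1))
        same=same+1 if abs(v)<.6 else 0
        if same>=3: break
    a=(t,c); bot.hold(.35)
s=bot.capture("scene");tp=bot.capture("top")
a=cv2.resize(s["img"][90:250,330:490],None,fx=2.5,fy=2.5,interpolation=cv2.INTER_CUBIC);b=cv2.resize(tp["img"][100:260,140:300],(400,400),interpolation=cv2.INTER_CUBIC)
cv2.imwrite("pics/down2.png",np.hstack([a,b])[:,:,::-1]); np.savez("s_down.npz",**s)
o=bot.get_obs();print(o["time"])
E
```

```text
26.27 105.38 7.4
26.68 105.53 0.9
27.07 105.54 0.0
27.48 105.54 -0.0
27.88 105.54 0.0
28.025
```

View pics/down2.png

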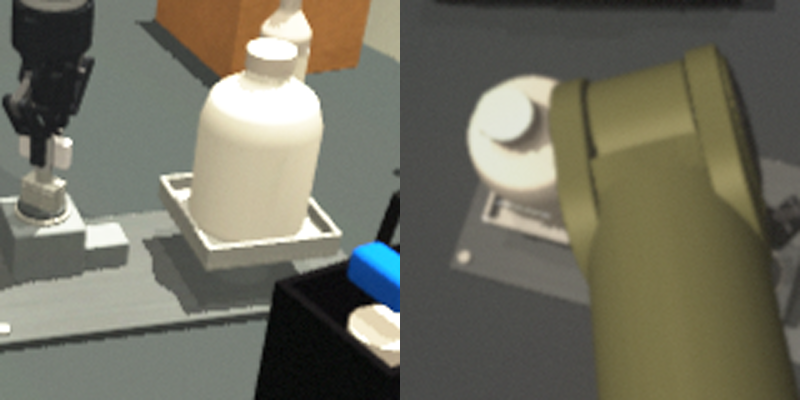

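The cap is now steady at row 105.54 for over a second. Its centre at (438,109) matches the predicted (439,109) for the platform at 70 mm, so the ram is down with the valve still open. Now I'll close clockwise in small steps, watching the twist.

Run:
```python
from turn import *
Q0=np.load("q0.npy")
def mz(n=6):
    m=[]
    for i in range(n): bot.hold(.02); o=bot.get_obs(); m.append([o["moment"][2],o["joint_pos"][6]-Q0[6],o["joint_torque"][6],o["contact_force"][2]])
    return np.mean(m,0)
print("open",mz().round(4),bot.get_obs()["time"])
d=.76
for nd in (.66,.56,.46,.36,.26,.18,.12,.08):
    bot.move_j(q_at(Q0,nd)); m=mz(4); print(nd,m.round(4), round(nd-m[1],4)); 
print(bot.get_obs()["time"],bot.get_obs()["eef_pos"])
```

```text
open [ 0.0187  0.7584 -0.025   5.7205] 28.125
0.66 [-0.0775  0.6581  0.0272  5.2382] 0.0019
0.56 [-0.089   0.5581  0.0323  4.7736] 0.0019
0.46 [-0.0107  0.4582 -0.0163  5.4563] 0.0018
0.36 [-0.0142  0.3582 -0.0259  5.359 ] 0.0018
0.26 [-1.1000e-03  2.5830e-01 -2.9800e-02  5.6691e+00] 0.0017
0.18 [-0.0075  0.1783 -0.027   5.5945] 0.0017
0.12 [-2.700e-03  1.183e-01 -2.610e-02  5.957e+00] 0.0017
0.08 [-1.0000e-04  7.8300e-02 -2.4800e-02  5.8414e+00] 0.0017
30.6583 [0.50661293 0.03506179 0.1992461 ]
```

The twist went -0.08 at first and then to about 0, which isn't what backlash alone would give. I'll look before going on.

Run:
```python
from turn import *
s=bot.capture("scene"); w=bot.capture("wrist"); np.savez("w_close.npz",**w)
a=cv2.resize(s["img"][130:220,315:405],(396,396),interpolation=cv2.INTER_CUBIC);b=cv2.resize(w["img"][150:280,255:385],(396,396),interpolation=cv2.INTER_NEAREST)
cv2.imwrite("pics/close1.png",np.hstack([a,b])[:,:,::-1])
o=bot.get_obs();print(o["time"],captop(s),o["width"],o["contact_force"],o["moment"],o["joint_torque"][6])
```

```text
30.7583 105.5312017686564 0.011828595765046844 [-0.80821662 -0.90441584  6.47035442] [-0.16245001  0.17541238  0.02853446] -0.01063766103470698
```

View pics/close1.png

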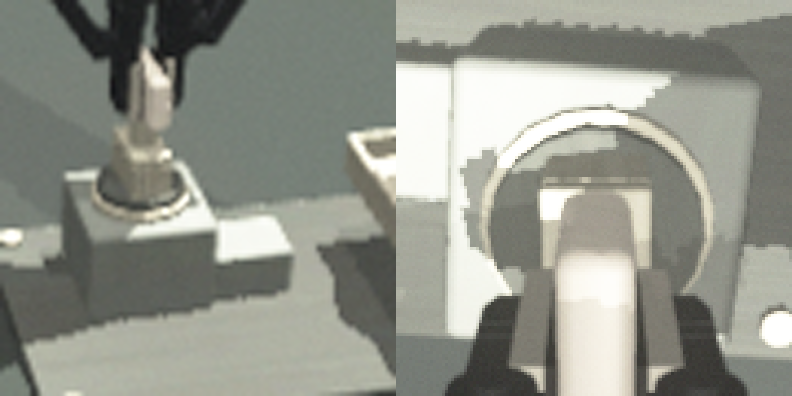

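The key is still seated and square in the fingers. The block sits at the same pixels as when first seated, so the tang can differ from the key by no more than its ±0.1 rad play. Contact at the seat should come near d ≈ -0.1. Continuing in 0.02 steps with a twist limit.

Run:
```python
from turn import *
Q0=np.load("q0.npy")
def mz(n=5):
    m=[]
    for i in range(n): 
        bot.hold(.02); o=bot.get_obs(); m.append([o["moment"][2],o["joint_pos"][6]-Q0[6],o["joint_torque"][6],o["contact_force"][2]])
    return np.mean(m,0)
d=.08
while d>-.15:
    d-=.02; bot.move_j(q_at(Q0,d)); m=mz(); print(round(d,3),m.round(4), round(d-m[1],4))
    if abs(m[0])>.14 or abs(m[2]+.025)>.13: print("STOP"); break
print(bot.get_obs()["time"])
```

```text
0.06 [ 0.0288  0.0584 -0.0213  5.8279] 0.0016
0.04 [ 0.0396  0.0384 -0.0232  6.0472] 0.0016
0.02 [ 0.016   0.0184 -0.0243  6.1661] 0.0016
-0.0 [-2.3000e-03 -1.6000e-03 -2.5300e-02  5.6947e+00] 0.0016
-0.02 [ 0.0155 -0.0216 -0.0262  6.0234] 0.0016
-0.04 [ 0.0098 -0.0416 -0.0271  6.1271] 0.0016
-0.06 [ 5.7000e-03 -6.1600e-02 -2.8000e-02  6.0398e+00] 0.0016
-0.08 [ 0.0383 -0.0816 -0.0289  6.4516] 0.0016
-0.1 [ 0.0224 -0.1016 -0.0299  6.4632] 0.0016
-0.12 [ 0.0389 -0.1216 -0.0309  6.2183] 0.0016
-0.14 [ 0.0659 -0.1415 -0.0559  6.348 ] 0.0015
-0.16 [ 0.1531 -0.1613 -0.1671  6.5554] 0.0013
STOP
34.7583
```

Twist stayed at baseline until d = -0.14, then rose sharply to about 0.14 N m at -0.16. That fits the hard stop. One tiny extra step should settle it: twist held above the 0.13 N m maximum valve friction means it is seated.

Run:
```python
from turn import *
Q0=np.load("q0.npy")
def mz(n=5):
    m=[]
    for i in range(n): 
        bot.hold(.02); o=bot.get_obs(); m.append([o["moment"][2],o["joint_pos"][6]-Q0[6],o["joint_torque"][6],o["contact_force"][2]])
    return np.mean(m,0)
print("hold",mz(10).round(4))
bot.move_j(q_at(Q0,-.165)); print(mz(10).round(4))
bot.hold(.2);print(mz(10).round(4),bot.get_obs()["time"])
```

```text
hold [ 0.1731 -0.1613 -0.1621  6.0986]
[ 0.2563 -0.1662 -0.2422  6.0908]
[ 0.2422 -0.1661 -0.2422  6.2576] 35.7083
```

It holds about 0.22 N m, above any valve friction and under the 0.3 limit, so the valve is seated. Now relieve the twist, release and retreat upward.

Run:
```python
from turn import *
Q0=np.load("q0.npy")
bot.move_j(q_at(Q0,-.142)); bot.hold(.2); o=bot.get_obs(); print(o["moment"][2],o["joint_torque"][6],o["eef_pos"])
bot.set_gripper(.05); bot.hold(.2); o=bot.get_obs(); print(o["time"],o["eef_pos"],o["contact_force"].round(2),o["width"])
w=bot.capture("wrist"); np.savez("w_rel.npz",**w)
e=o["eef_pos"]; bot.move_l([e[0],e[1],e[2]+.10],speed=.08)
bot.hold(.2)
w=bot.capture("wrist"); np.savez("w_fin.npz",**w); s=bot.capture("scene")
a=cv2.resize(s["img"][120:240,310:430],(396,396),interpolation=cv2.INTER_CUBIC);b=cv2.resize(w["img"][130:290,240:400],(396,396),interpolation=cv2.INTER_NEAREST)
cv2.imwrite("pics/fin.png",np.hstack([a,b])[:,:,::-1]); cv2.imwrite("pics/fin_s.png",s["img"][:,:,::-1])
o=bot.get_obs(); print(o["time"],o["eef_pos"],o["contact_force"].round(2),captop(s))
```

```text
0.1349882312720793 -0.13546465896070004 [0.5065647  0.03474165 0.19926968]
36.8083 [0.50648867 0.03541284 0.19897104] [-0.05  0.57 -0.48] 0.05029605786835068
38.5583 [0.50641378 0.0353951  0.29878587] [ 0.3  -0.05  0.31] 105.5331907115856
```

View pics/fin.png

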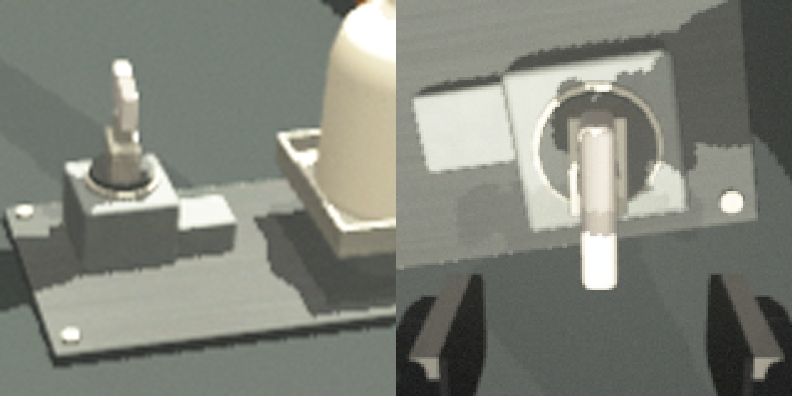

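View pics/fin_s.png

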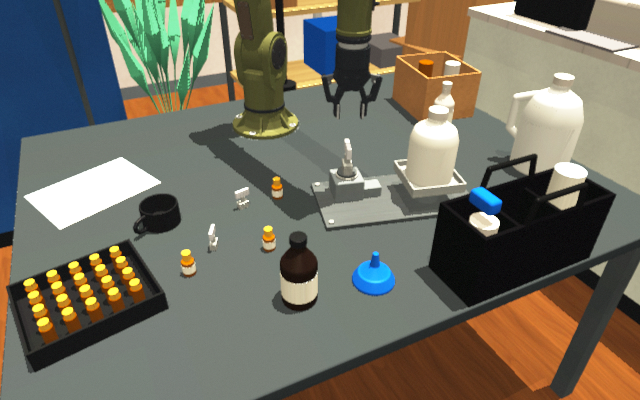

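The key stands upright on the tang, the arm is clear and the jug is down (cap row 105.53). The vials, mug and decoys are where they were. Last numeric check: the bar's length and centre on the plane z = 0.160.

Run:
```python
from h import *
w=dict(np.load("w_fin.npz")); p,Rt=toolpose(w)
g=w["img"].min(axis=2); print(g[176:190,321]); print(g[240:252,321]); print(g[235,310:335])
L,Q=edges(w,range(226,244),0,0,321,170); f=[np.polyfit(*(lambda q:(q[:,0],q[:,1]))(np.array([Rt.T@(onplane(w,u,.160)-p) for u in E])),1) for E in(L,Q)]
print("edges slope,off",f)
for r in (182,247): print(r,Rt.T@(onplane(w,(321,r),.160)-p))
print(p,np.arctan2(Rt[1,0],Rt[0,0])%np.pi)
```

```text
[114 114 110 114 129 200 247 243 215 220 219 220 221 220]
[255 254 254 254 254 251 209  95  94  94  89  95]
[ 91  94  89  92 122 212 250 254 254 254 254 254 254 254 254 254 249 238
 197 107  93  92  95  93  96]
edges slope,off [array([-0.02829456, -0.00489886]), array([-0.01300152,  0.00651265])]
182 [0.02703742 0.00078521 0.13874777]
247 [-0.02736598  0.00083532  0.13879969]
[0.50640922 0.03606153 0.29877207] 2.745587232344437
```

Run:
```python
from rig import bot
bot.hold(.2); o=bot.get_obs(); print(o["time"],o["contact_force"].round(2)); print(bot.sign_off())
```

```text
38.7583 [ 0.28  0.08 -0.04]
the job is handed in; nothing more can be done
None
```

I put the key on the tang, let the jug down slowly, turned the valve back to its seat, and handed the job in at 38.8 s. There was no verdict from the rig, so this rests on my own checks.

- **Seating the key:** I gripped the largest of the three look-alikes and lowered it onto the tang until a 5 N force stop. It stopped at exactly the expected seated height, with side forces under 1 N.
- **Lowering the jug:** I turned the valve in 0.03 rad steps until it cracked, then left it. The jug sank at about 5–10 mm/s, and it held still for over a second at the height predicted for fully down.
- **Closing the valve:** I stopped when the twist reached about 0.22 N m. That is more than valve friction can give (0.13) and below the 0.3 limit, so it was against the hard stop. I then backed off about 0.02 rad, let go and lifted 10 cm.

**Last checks:**
- The key's bar measured 54–55 mm at its seated height, against 56 nominal, and was centred within about 0.8 mm.
- The jug was still down, the vials and mug looked unmoved, and the force on the tool was near zero.

**What disagreed along the way:**
- My jug tracker briefly reported "stopped" when it picked up a white bottle behind the jug. I caught this in a picture and switched to other columns.
- The twist readings early in closing did not follow the expected pattern of play. A picture showed the key still seated and square in the fingers, so I continued.
- The seat contact came at about -0.14 rad of key angle instead of the -0.1 I expected. This suggests slightly more play, or a small error in my tang angle.
- About 0.13 N m of twist remained after backing off, just before I let go.

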